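# Step a decade resistance box up four clicks, then switch it in

## Robot

A 6-joint arm with a two-finger parallel gripper is mounted at the origin on a cart in front of the work surface, level with it; the furniture and walls round the work are solid. World frame = base frame: x ahead of the robot, y to its left, z up, the work surface at z = 0. Lengths are in m, angles in degrees, forces in N, time in s.
With the tool pointing down it reaches from about 0.35 to 0.875 m from the base axis. Payload 4.2 kg.
Tool frame: the origin (TCP) lies between the finger pads; the fingertips stand 14 mm ahead of it and the grasp point (between the pads) lies 5 mm behind it; z points along the fingers, y is the line along which they close (so a half turn about z gives the same grasp; the last joint's range is limited). The gripper opens to 87 mm and grips with 3 to 60 N. Pads are 19 mm wide; open, the fingers measure 117 mm over their backs; the gripper's body (75 mm by 190 mm) begins 51 mm behind the grasp point.
Start: joints at [91.421, 22.042, 0.453, 0, -68.411, -14.817], TCP at [0.145, 0.608, 0.237] pointing down, gripper open.
Joint ranges: [-179.83, 179.83], [-69.29, 118.12], [-61.27, 80.66], [-181.25, 117.63], [-171.15, -9.14], [-177.46, 177.46]. Speed limits (degrees/s): [159.86, 159.86, 180, 180, 180, 180].

## Interface

Orientations are given as a 3x3 rotation matrix whose columns are the frame's x, y, z axes.
In Python, from station import * gives the robot as it stands. The module is installed in compiled form; this text tells all that it offers.
- The arm moves only by the tool play_rows, never from a script. Its argument "steps" is a list of rows, each an object of numbers: "ax", "ay", "az": the turn, a rotation vector about the tool's x, y, z in degrees; "dx", "dy", "dz": the shift along the tool's x, y, z in mm; "claw": the finger opening in mm, from 0 to 87. A call has 1 to 20 rows; each row shifts and turns the commanded pose from where the row before left it, along the tool's axes as they then stand; what a row does not reach is not made up. A row lasts 1/10 s, in which the tool goes at most 50 mm and 8.59 degrees, less where a joint would pass 70% of its speed; a pose out of reach is approached as far as the arm can. A call with a gripper value outside its range is refused whole. The fingers move at their own pace and stop on an object; the grip force is fixed at half the most. Time passes only in rows, so rows that do not move let the fingers close. It gives the time, the measured TCP pose, the force, the opening and the grip force at its end, in the units of the state.
- sense(): the state, without advancing time (a new reading comes with each control period).
- capture(name): name is "scene" or "top" or "wrist"; returns a dict with "frame" (420x560x3 uint8, blue, green, red), "range_z" (420x560 float32, m along the optical axis (not along the pixel's ray), 0 where there is no reading), "fx", "fy", "cx", "cy" (pixels), "xyz" and "rotation" of the camera in the world. Camera axes: x right, y down, z forward; pixel columns grow to the right and rows downward; lengths in m; the calibration is good to about 2 mm. The wrist camera is an equidistant fisheye: a pixel r from the principal point sees the ray r / f radians off the axis. A picture is of the moment at which its call begins.
- finish_job(): hands the job in; it is judged then, once.
The state is a dict: "time_s": time; "joints": joint angles; "joint_velocities": joint speeds; "effort": joint torques, N m; "tcp_pos": TCP position; "ee_rot": TCP orientation; "wrist_force": force on the tool from outside, world axes, zero at the start; "moment": the same for the moment, N m; "gripper_width": opening from 0.0 (shut) to 1.0 (fully open); "gripper_force": force on a finger pad.
Only numpy, scipy, OpenCV 4.12 (cv2) and the standard library are available. Lean on these libraries where they do the work, as an engineer would, in place of code of your own. Each camera call takes 0.05 s, during which the arm holds its last target. There are 200 camera calls.

## Task

With a fingertip, push the wing of the large dial on the grey decade resistance box clockwise (seen from above) by exactly four clicks from where it stands now, never past the fourth, because one step more would overload the circuit. Only then push the small toggle lever away from the front of the box (the front is the side the robot stands at) so that it snaps over and connects the box. Touch lightly and grip nothing: the small dial keeps its setting, the box must not be shoved or lifted, and everything round it stays where it lies.

Things in the scene. Friction and masses are not known exactly. Their poses are not given: they have to be found in the camera images.
- decade_box: decade resistance box: grey steel case 156 (x) x 276 (y) x 78 mm high to its flat top panel, 3 kg, loose on rubber feet. Origin: centre of its underside; x to its back, y to its left, z up; its front (-x) faces the robot within 15 degrees. On the panel, box frame, mm: large dial axis (0, 62), small dial (0, -43), toggle pivot (8, -100), binding posts 25 high, 17 wide at (56, -88), (56, -113)
- panel (a point): centre of the top panel's surface, 78 mm above the box's origin
- dial_axis (a point): a point on the large dial's axis, 20 mm above the panel. The dial is black: a round skirt 92 mm across, its top 8 mm above the panel; on it a round hub 28 mm across and one pointer wing 14 mm wide that runs over the axis from 16 mm behind it to 42 mm in front; hub and wing reach 31 mm above the panel; white line along the wing
- pointer_tip (a point): middle of the end face of the large dial's wing, 42 mm from the axis, 20 mm above the panel. Pushed at the wing 30 mm from the axis, each step takes about 5 N at first; half way (15 degrees) a sprung roller tips it over and it jumps ahead of the finger into the next click stop by itself
- large_dial (a joint): turn of the large dial, rad, growing clockwise seen from above: ten click stops 0.5236 rad (30 degrees) apart, marked on the panel. 0: the wing points to the front left of the box, 135 degrees counter-clockwise from the box's x; 4.712: last stop, front right; fixed end stops just beyond both. Starts resting in stop 0, 1, 2 or 3
- small_pointer (a point): pointer mark at the rim of the small dial, 20 mm from its axis, 5 mm above the panel. The small dial (black fluted knob, skirt 44 mm across, 20 mm high) has the same ten click stops and must keep its setting
- toggle (a joint): toggle lever: 0 = off, leaning 20 degrees to the front of the box (at the start); 0.7 rad = on, leaning 20 degrees to its back. Steel bat lever 7 mm thick, pivot 3 mm above the panel, on a round bushing 17 mm across and up to 6 mm high. Sprung over centre: pushed past upright (0.35) it snaps to the other end; about 2 N near the tip
- toggle_tip (a point): tip of the toggle lever, about 31 mm above the panel; 10 mm to the front of the pivot when off, 10 mm to the back when on
- red_driver: screwdriver with a red handle, 189 x 25 x 30 mm, lying across in front of the box; loose; a bystander; origin at the middle of its underside
- tweezers: steel tweezers, 120 x 11 x 9 mm, lying in front of the box; loose; a bystander; origin at the middle of its underside
- cutters: side cutters with red grips, 126 x 50 x 13 mm, lying to the left of the box; loose; a bystander; origin at the middle of its underside
- kapton_roll: roll of amber tape, 60 x 69 x 20 mm, lying to the left of the box; loose; a bystander; origin at the middle of its underside
- flux_tin: round white tin, 49 mm across, 33 mm high, right of the box; loose; a bystander; origin at the middle of its underside
- solvent_jar: white pump dispenser jar, 55 mm across, 100 mm high, right of the box; loose; a bystander; origin at the middle of its underside
- power_brick: black mains adapter, 50 x 115 x 33 mm, standing behind the box; loose; a bystander; origin at the middle of its underside
- heat_sink: black finned heat sink, 26 x 85 x 14 mm, front right of the box; loose; a bystander; origin at the middle of its underside

How it is judged (in metres and radians):
On the way, in this order (a step that is already met when the one before it is completed fails the run):
1. the large dial rests four clicks clockwise of where it started, with the toggle still off (distance of pointer_tip from where it was at the start of the episode between 0.0685 and 0.077 m and velocity of joint large_dial between -0.1 and 0.1 rad/s and value of joint toggle below 0.2 rad), for 0.3 s.
2. the toggle has snapped over to on (distance of pointer_tip from where it was at the start of the episode between 0.0685 and 0.077 m and value of joint toggle above 0.6 rad), for 0.2 s.
At the end, for the whole second after the job is handed in: the large dial rests in the fourth click stop clockwise of its start (its pointer tip 68.5 to 77 mm from where it began; four clicks are 72.7 mm), the toggle is over at on (more than 0.6 rad), the box is within 5 mm of where it stood and the small dial has not been turned (all of step 2 and velocity of joint large_dial between -0.1 and 0.1 rad/s and distance of decade_box from where it was at the start of the episode below 0.005 m and distance of small_pointer from where it was at the start of the episode below 0.006 m); the robot touches nothing.
It fails at once if the large dial goes past the fourth click (its pointer tip more than 78.3 mm from its start) (distance of pointer_tip from where it was at the start of the episode above 0.0783 m).
It fails at once if the toggle is on while the large dial is not at the fourth click (value of joint toggle above 0.45 rad and not (distance of pointer_tip from where it was at the start of the episode between 0.0685 and 0.077 m)).
It fails at once if the box is shoved, turned or lifted (origin more than 5 mm from its start, or tilted more than 3 degrees) (distance of decade_box from where it was at the start of the episode above 0.005 m or angle between decade_box's own z axis and vertical above 0.052 rad).
It fails at once if the dial, the toggle or the box is gripped or pressed hard (more than 22 N from the fingers) (contact force between the fingers and decade_box above 22 N).
It fails at once if the small dial is turned, or a bystander is moved more than 20 mm or lifted (distance of small_pointer from where it was at the start of the episode above 0.0085 m or distance of any of red_driver, tweezers, cutters, kapton_roll, flux_tin, solvent_jar, power_brick, heat_sink from where it was at the start of the episode above 0.02 m).
It also fails if it takes over 51 s, if anything falls off the work surface, if the arm or the gripper's body presses on something with over 40 N, if the wrist force passes 120 N, or if a joint passes its speed limit or range.

## Working session

There is one attempt and no reset: what is moved stays moved. The work goes in short steps, Python scripts to look and compute and a tool call to move; the robot and the scene stay as the last step left them, time stands still between calls to the robot, and variables do not carry over. Pictures are saved under pics/ and viewed, at most 10 in all, crops included, and the job is handed in when it is done.

Besides the shell and the picture viewer there is one more tool, called after "Call:" as name(argument=value, ...), one argument or row to a line, values as JSON. play_rows: Moves the arm, as the interface text tells. Its arguments: {"type":"object","properties":{"steps":{"type":"array"}},"required":["steps"]}

```bash
mkdir -p pics; python3 - <<'E'
from station import *
import cv2,numpy as np,pickle
s=sense();print({k:np.round(v,3).tolist() for k,v in s.items()})
for n in("scene","top"):
    c=capture(n);pickle.dump(c,open(n+'.pkl','wb'));cv2.imwrite(f'pics/{n}.png',c['frame'])
    print(n,c['fx'],c['fy'],c['cx'],c['cy'],np.round(c['xyz'],3),np.round(c['rotation'],3).tolist())
E
```

```text
{'time_s': 0.0, 'joints': [91.422, 22.089, 0.379, -0.029, -68.411, -14.815], 'joint_velocities': [0.068, -0.026, -0.01, -0.008, -0.008, -0.021], 'effort': [0.0, -39.067, 18.74, 4.22, 0.011, -0.0], 'tcp_pos': [0.145, 0.607, 0.235], 'ee_rot': [[0.973, -0.232, -0.0], [-0.232, -0.973, -0.002], [0.0, 0.002, -1.0]], 'wrist_force': [0.419, -0.391, 0.952], 'moment': [-0.03, -0.019, 0.055], 'gripper_force': 0.0, 'gripper_width': 1.006}
scene 381.04501369541236 381.04501369541236 279.4090147376887 218.6501727387531 [-0.018 -0.254  0.768] [[0.468, -0.627, 0.623], [-0.883, -0.322, 0.34], [-0.012, -0.709, -0.705]]
top 420.30050885620085 420.30050885620085 279.1464197418153 214.54124651240718 [0.175 0.176 1.305] [[-0.286, -0.913, 0.29], [-0.958, 0.272, -0.088], [0.001, -0.303, -0.953]]
```

View pics/scene.png

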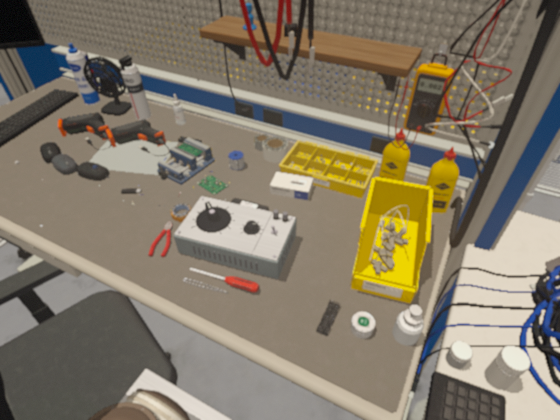

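View pics/top.png

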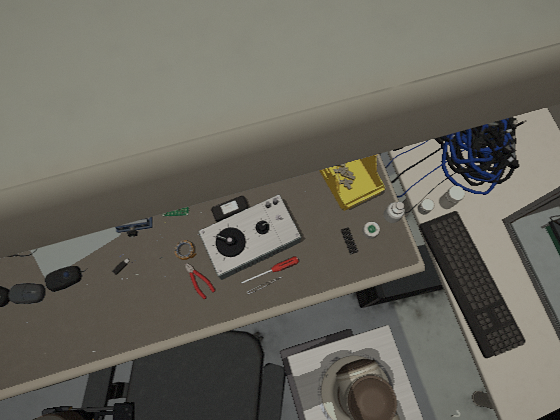

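The scene view shows the box at about (237,235), with the large dial at (212,219). In the top view the box is at (250,235) and the dial at (230,241). I'll enlarge both.

```bash
cat > h.py <<'E'
import pickle,cv2,numpy as np
def load(n): return pickle.load(open(n+'.pkl','rb'))
def ray(c,u,v,fish=False):
    x,y=(u-c['cx'])/c['fx'],(v-c['cy'])/c['fy']
    if fish:
        r=np.hypot(x,y); d=np.array([x/r*np.sin(r),y/r*np.sin(r),np.cos(r)])
    else: d=np.array([x,y,1.])
    return np.array(c['rotation'])@d
def atz(c,u,v,z,fish=False):
    d=ray(c,u,v,fish); p=np.array(c['xyz']); return p+d*(z-p[2])/d[2]
def tri(c1,a,c2,b,f1=False,f2=False):
    d1,d2=ray(c1,*a,f1),ray(c2,*b,f2);p1,p2=np.array(c1['xyz']),np.array(c2['xyz'])
    t=np.linalg.lstsq(np.c_[d1,-d2],p2-p1,rcond=None)[0]
    A,B=p1+t[0]*d1,p2+t[1]*d2
    return (A+B)/2,np.linalg.norm(A-B)
def depth(c,u,v):
    z=c['range_z'][int(round(v)),int(round(u))]
    return np.array(c['xyz'])+ray(c,u,v)*z
def crop(c,u0,v0,w,h,k,fn):
    cv2.imwrite(fn,cv2.resize(c['frame'][v0:v0+h,u0:u0+w],None,fx=k,fy=k,interpolation=cv2.INTER_CUBIC))
E
python3 - <<'E'
from h import *
s,t=load('scene'),load('top')
crop(s,170,190,133,85,6,'pics/s2.png');crop(t,190,185,120,95,6,'pics/t2.png')
print(depth(s,250,229),depth(t,265,235),depth(s,215,217),depth(t,232,240),depth(s,200,285))
E
```

```text
[0.51576209 0.12001644 0.08979017] [0.4990386  0.12219103 0.07745008] [0.50442226 0.21506236 0.09836191] [0.50319579 0.22028054 0.11110398] [0.36660113 0.17853882 0.00372649]
```

View pics/s2.png

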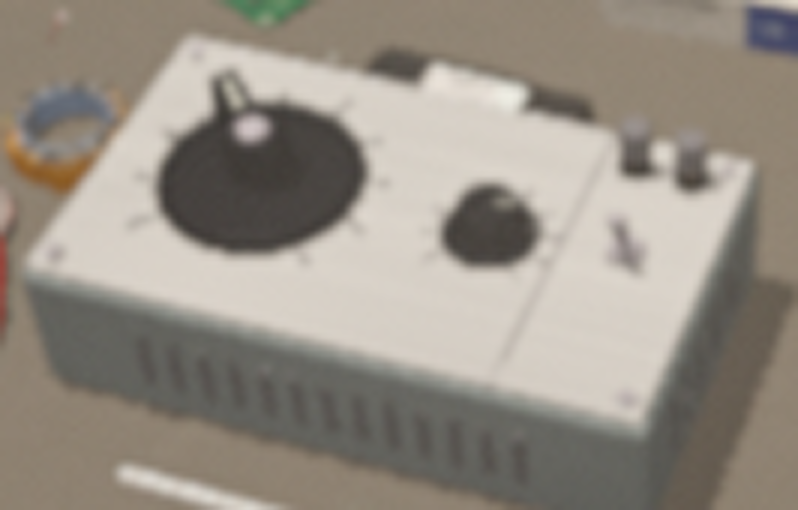

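View pics/t2.png

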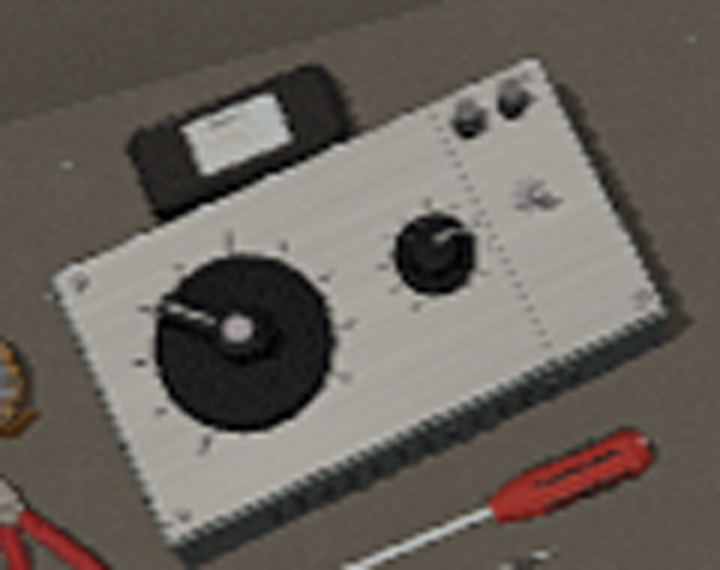

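Panel corners, scene crop: front left (28,265), back left (190,40), back right (757,165), front right (645,425). Top crop: (172,545), (55,275), (538,62), (665,310). The wing points to the left and slightly back, with its tip at about (228,72) in the scene crop and (165,305) in the top crop. The toggle leans to the front.

```bash
cat >> h.py <<'E'
S=lambda x,y:((x+.5)/6-.5+170,(y+.5)/6-.5+190)
T=lambda x,y:((x+.5)/6-.5+190,(y+.5)/6-.5+185)
E
python3 - <<'E'
from h import *
s,t=load('scene'),load('top')
sc=dict(FL=(28,265),BL=(190,40),BR=(757,165),FR=(645,425),hub=(252,128),tip=(228,72),tog=(618,225),post1=(635,125),post2=(692,138))
tc=dict(FL=(172,545),BL=(55,275),BR=(538,62),FR=(665,310),hub=(237,330),tip=(165,305),tog=(525,190),post1=(468,110),post2=(512,92))
P={}
for k in sc:
    P[k],e=tri(s,S(*sc[k]),t,T(*tc[k])); print(k,P[k].round(4),round(e,4), 's@78',atz(s,*S(*sc[k]),.078)[:2].round(4),'t@78',atz(t,*T(*tc[k]),.078)[:2].round(4))
# box fits
B=dict(FL=(-78,138),BL=(78,138),BR=(78,-138),FR=(-78,-138))
for nm,c,f,d in(('s',s,S,sc),('t',t,T,tc),('tri',0,0,0)):
    W=np.array([P[k][:2] if c==0 else atz(c,*f(*d[k]),.078)[:2] for k in B]);b=np.array(list(B.values()))/1000
    z=(W-W.mean(0))@[1,1j];y=b@[1,1j];r=(z*y.conj()).sum()/(abs(y)**2).sum()
    print(nm,'centre',W.mean(0).round(4),'yaw',np.degrees(np.angle(r)).round(2),'scale',abs(r).round(4),'res',(abs(z-r/abs(r)*y)*1000).round(1))
for nm,c,f,d in(('s',s,S,sc),('t',t,T,tc)):
    v=(atz(c,*f(*d['tip']),.109)-atz(c,*f(*d['hub']),.109))[:2];print('hub109',atz(c,*f(*d['hub']),.109),'wing dir',np.degrees(np.arctan2(v[1],v[0])),np.hypot(*v))
E
```

```text
FL [0.4223 0.2859 0.0788] 0.0045 s@78 [0.4248 0.2855] t@78 [0.4205 0.2871]
BL [0.5704 0.3102 0.0774] 0.0006 s@78 [0.5702 0.3096] t@78 [0.5699 0.3104]
BR [0.6103 0.0431 0.0815] 0.0041 s@78 [0.6155 0.0435] t@78 [0.61   0.0442]
FR [0.4661 0.0198 0.078 ] 0.0035 s@78 [0.4676 0.0188] t@78 [0.4647 0.021 ]
hub [0.5081 0.2275 0.1102] 0.0024 s@78 [0.5351 0.2505] t@78 [0.516  0.2296]
tip [0.5313 0.2575 0.11  ] 0.0045 s@78 [0.5603 0.2813] t@78 [0.5389 0.261 ]
tog [0.5407 0.0712 0.0961] 0.0022 s@78 [0.5568 0.0794] t@78 [0.5453 0.0704]
post1 [0.5861 0.0876 0.1068] 0.0022 s@78 [0.6135 0.1019] t@78 [0.5951 0.0863]
post2 [0.5895 0.0632 0.1067] 0.0035 s@78 [0.6176 0.076 ] t@78 [0.598  0.0618]
s centre [0.5195 0.1643] yaw 9.4 scale 0.9721 res [5.3 5.3 4.3 4.2]
t centre [0.5163 0.1657] yaw 8.99 scale 0.9715 res [3.9 4.2 5.5 5.5]
tri centre [0.5173 0.1648] yaw 9.0 scale 0.971 res [4.7 3.8 6.1 5.5]
hub109 [0.51022586 0.22779181 0.109     ] wing dir 50.77350482287929 0.0380171782324823
hub109 [0.50743068 0.22822771 0.109     ] wing dir 53.95296768188798 0.03786849350306116
```

Stop 3 it is: the wing sits about 45° counter-clockwise of box x, so the target is stop 7. The box centre is at about (0.517, 0.165) with yaw 9°, which puts the dial axis at about (0.5075, 0.2265). The hub measures the same, and heights match at 0.110 against 0.109. Next I'll check the overhead shelf clearance and the fingers.

```bash
python3 - <<'E'
from h import *
s,t=load('scene'),load('top')
for p in[(50,180),(200,160),(300,140),(450,100),(300,60)]: print(p,depth(t,*p).round(3))
for p in[(300,45),(390,60),(110,105),(190,155)]: print('s',p,depth(s,*p).round(3))
E
```

```text
(50, 180) [0.316 0.287 1.054]
(200, 160) [0.307 0.192 1.044]
(300, 140) [0.304 0.122 1.041]
(450, 100) [0.303 0.009 1.042]
(300, 60) [0.352 0.108 1.061]
s (300, 45) [0.843 0.151 0.415]
s (390, 60) [ 0.854 -0.068  0.414]
s (110, 105) [0.909 1.023 0.016]
s (190, 155) [0.736 0.48  0.055]
```

Call:
play_rows(
  steps=[
    {"claw": 0, "az": 8},
    {"claw": 0, "az": 8},
    {"claw": 0, "az": 7},
    {"claw": 0},
    {"claw": 0},
    {"claw": 0},
    {"claw": 0},
    {"claw": 0},
    {"claw": 0},
    {"claw": 0},
  ],
)

```text
invalid input at $.steps[0]: expected keys ax, ay, az, dx, dy, dz, claw
```

Call:
play_rows(
  steps=[
    {"ax": 0, "ay": 0, "az": 8, "dx": 0, "dy": 0, "dz": 0, "claw": 0},
    {"ax": 0, "ay": 0, "az": 8, "dx": 0, "dy": 0, "dz": 0, "claw": 0},
    {"ax": 0, "ay": 0, "az": 7, "dx": 0, "dy": 0, "dz": 0, "claw": 0},
    {"ax": 0, "ay": 0, "az": 0, "dx": 33, "dy": 4, "dz": 0, "claw": 0},
    {"ax": 0, "ay": 0, "az": 0, "dx": 33, "dy": 4, "dz": 0, "claw": 0},
    {"ax": 0, "ay": 0, "az": 0, "dx": 33, "dy": 4, "dz": 0, "claw": 0},
    {"ax": 0, "ay": 0, "az": 0, "dx": 33, "dy": 4, "dz": 0, "claw": 0},
    {"ax": 0, "ay": 0, "az": 0, "dx": 33, "dy": 4, "dz": 0, "claw": 0},
    {"ax": 0, "ay": 0, "az": 0, "dx": 33, "dy": 4, "dz": 0, "claw": 0},
    {"ax": 0, "ay": 0, "az": 0, "dx": 33, "dy": 4, "dz": 0, "claw": 0},
    {"ax": 0, "ay": 0, "az": 0, "dx": 33, "dy": 4, "dz": 0, "claw": 0},
    {"ax": 0, "ay": 0, "az": 0, "dx": 33, "dy": 4, "dz": 0, "claw": 0},
    {"ax": 0, "ay": 0, "az": 0, "dx": 33, "dy": 4, "dz": 0, "claw": 0},
    {"ax": 0, "ay": 0, "az": 0, "dx": 33, "dy": 4, "dz": 0, "claw": 0},
    {"ax": 0, "ay": 0, "az": 0, "dx": 33, "dy": 4, "dz": 0, "claw": 0},
    {"ax": 0, "ay": 0, "az": 0, "dx": 33, "dy": 4, "dz": 0, "claw": 0},
    {"ax": 0, "ay": 0, "az": 0, "dx": 33, "dy": 4, "dz": 0, "claw": 0},
    {"ax": 0, "ay": 0, "az": 0, "dx": 33, "dy": 3, "dz": 0, "claw": 0},
    {"ax": 0, "ay": 0, "az": 0, "dx": 0, "dy": 0, "dz": 0, "claw": 0},
    {"ax": 0, "ay": 0, "az": 0, "dx": 0, "dy": 0, "dz": 0, "claw": 0},
  ],
)

```text
time_s: 2.1
tcp_pos: [0.5082, 0.2661, 0.2359]
ee_rot: [[0.804, -0.595, -0.001], [-0.595, -0.804, -0.001], [-0.001, 0.001, -1.0]]
wrist_force: [-0.4, 0.3, 0.1]
gripper_width: 0.004
gripper_force: 0.0
```

```bash
python3 - <<'E'
from station import *
from h import *
s=sense();print({k:np.round(v,3).tolist() for k,v in s.items()})
c=capture('wrist');pickle.dump(c,open('w1.pkl','wb'))
print(c['fx'],c['cx'],c['cy'],np.round(c['xyz'],3),np.round(c['rotation'],3).tolist())
cv2.imwrite('pics/w1.png',c['frame'])
E
```

```text
{'time_s': 2.1, 'joints': [43.799, 17.124, -6.952, -0.026, -66.003, 9.714], 'joint_velocities': [1.579, -0.462, -0.352, -0.01, 0.084, 0.075], 'effort': [-0.709, -34.192, 18.576, 4.192, 0.05, 0.011], 'tcp_pos': [0.508, 0.266, 0.236], 'ee_rot': [[0.804, -0.595, -0.001], [-0.595, -0.804, -0.001], [-0.001, 0.001, -1.0]], 'wrist_force': [-0.378, 0.287, 0.084], 'moment': [0.051, 0.022, -0.006], 'gripper_force': 0.0, 'gripper_width': 0.004}
325.19226210127806 280.9038559738312 204.1208864371014 [0.56  0.228 0.382] [[-0.595, -0.78, -0.193], [-0.804, 0.577, 0.144], [-0.001, 0.241, -0.971]]
```

View pics/w1.png

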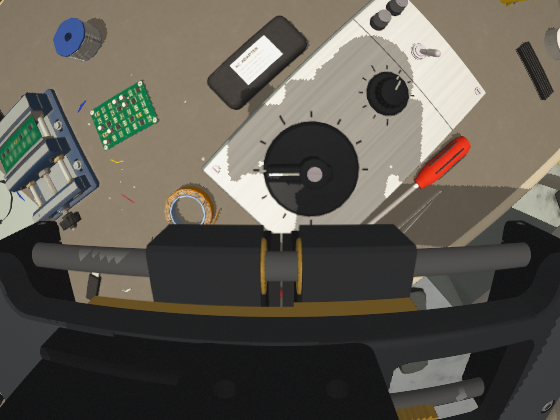

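Wrist view: hub at (314,174), wing tip at (268,174), toggle at (427,52). The closed fingers are at the bottom centre. I'll project the fingertip and measure the hub and wing from this view.

```bash
cat >> h.py <<'E'
def proj(c,p):
    q=np.array(c['rotation']).T@(np.array(p)-c['xyz']);r=np.hypot(q[0],q[1]);th=np.arctan2(r,q[2])
    return c['cx']+c['fx']*th*q[0]/r,c['cy']+c['fy']*th*q[1]/r
E
python3 - <<'E'
from h import *
c=load('w1');R=np.array([[0.804,-0.595,0],[-0.595,-0.804,0],[0,0,-1]]);o=np.array([.5082,.2661,.2359])
for q in[(0,0,14),(9.5,15,14),(9.5,-15,14),(-9.5,15,14),(9.5,15,-20),(9.5,-15,-20),(9.5,0,-40)]: print(q,np.round(proj(c,o+R@np.array(q)/1000)))
h,t=atz(c,314,174,.109,1),atz(c,267.5,174.5,.109,1);v=t-h
print(h,t,np.degrees(np.arctan2(v[1],v[0])),np.hypot(*v[:2]))
print('toggle ball',atz(c,436,53,.109,1),'base',atz(c,417,48,.082,1), 'skirt c',atz(c,311.5,168,.086,1))
for u,vv in((314,174),(285,174)):
    z=c['range_z'][vv,u];print(z)
x=c['frame'][215:320,140:425];cv2.imwrite('pics/w1c.png',cv2.resize(x,None,fx=2.8,fy=2.8,interpolation=cv2.INTER_CUBIC))
# fingers ranges
for u in range(150,420,15): print(u,[round(float(c['range_z'][k,u]),3) for k in(235,265,290)])
E
```

```text
(0, 0, 14) [283. 249.]
(9.5, 15, 14) [311. 232.]
(9.5, -15, 14) [254. 232.]
(-9.5, 15, 14) [310. 266.]
(9.5, 15, -20) [318. 258.]
(9.5, -15, -20) [247. 258.]
(9.5, 0, -40) [283. 280.]
[0.51055134 0.23046555 0.109     ] [0.53366418 0.26254809 0.109     ] 54.230338940661944 0.03954102353768896
toggle ball [0.5356279  0.07363932 0.109     ] base [0.54758074 0.07392588 0.082     ] skirt c [0.51226446 0.22926373 0.086     ]
0.277445
0.27759156
150 [0.403, 0.075, 0.423]
165 [0.081, 0.075, 0.075]
180 [0.0, 0.074, 0.075]
195 [0.082, 0.073, 0.075]
210 [0.082, 0.075, 0.075]
225 [0.082, 0.073, 0.076]
240 [0.083, 0.075, 0.076]
255 [0.082, 0.074, 0.076]
270 [0.163, 0.081, 0.126]
285 [0.168, 0.081, 0.125]
300 [0.083, 0.078, 0.08]
315 [0.083, 0.073, 0.074]
330 [0.082, 0.074, 0.076]
345 [0.082, 0.075, 0.076]
360 [0.081, 0.074, 0.075]
375 [0.082, 0.075, 0.075]
390 [0.081, 0.075, 0.076]
405 [0.082, 0.074, 0.076]
```

Call:
play_rows(
  steps=[
    {"ax": 0, "ay": 0, "az": 0, "dx": 0, "dy": -3, "dz": 20, "claw": 0},
    {"ax": 0, "ay": 0, "az": 0, "dx": 0, "dy": 0, "dz": 20, "claw": 0},
    {"ax": 0, "ay": 0, "az": 0, "dx": 0, "dy": 0, "dz": 20, "claw": 0},
    {"ax": 0, "ay": 0, "az": 0, "dx": 0, "dy": 0, "dz": 20, "claw": 0},
    {"ax": 0, "ay": 0, "az": 0, "dx": 0, "dy": 0, "dz": 20, "claw": 0},
    {"ax": 0, "ay": 0, "az": 0, "dx": 0, "dy": 0, "dz": 10, "claw": 0},
    {"ax": 0, "ay": 0, "az": 0, "dx": 0, "dy": 0, "dz": 10, "claw": 0},
    {"ax": 0, "ay": 0, "az": 0, "dx": 0, "dy": 0, "dz": 8, "claw": 0},
    {"ax": 0, "ay": 0, "az": 0, "dx": 0, "dy": 0, "dz": 0, "claw": 0},
    {"ax": 0, "ay": 0, "az": 0, "dx": 0, "dy": 0, "dz": 0, "claw": 0},
  ],
)

```text
time_s: 3.15
tcp_pos: [0.5103, 0.2695, 0.109]
ee_rot: [[0.805, -0.593, 0.001], [-0.593, -0.805, 0.0], [0.0, -0.001, -1.0]]
wrist_force: [-1.0, 0.4, -0.1]
gripper_width: 0.004
gripper_force: 0.0
```

```bash
python3 - <<'E'
from station import *
from h import *
c=capture('wrist');pickle.dump(c,open('w2.pkl','wb'))
s=sense();print(np.round(s['tcp_pos'],4),np.round(s['wrist_force'],2),np.round(c['xyz'],3))
x=c['frame'][0:300,130:430];cv2.imwrite('pics/w2.png',cv2.resize(x,None,fx=2,fy=2,interpolation=cv2.INTER_CUBIC))
E
```

```text
[0.5104 0.2695 0.1093] [-0.61 -0.64 -0.83] [0.562 0.232 0.255]
```

View pics/w2.png

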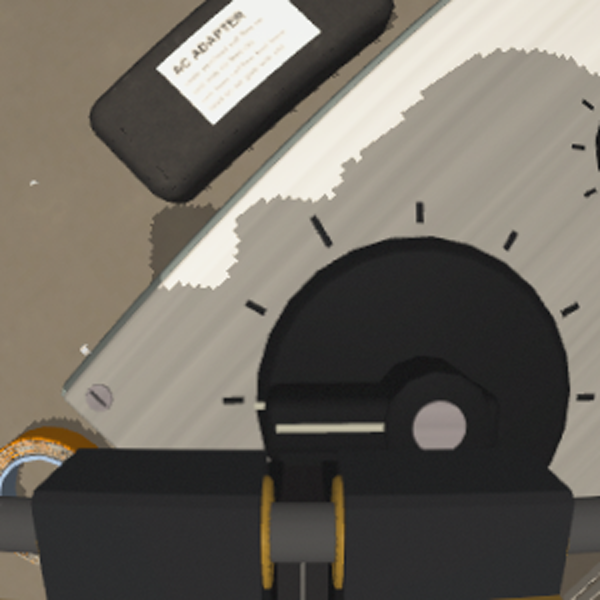

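Hub centre is at crop (439,426), and the wing runs left to its end at about (267,430). The finger is just behind the wing's rear side with no contact.

```bash
python3 - <<'E'
from h import *
a,b=load('w1'),load('w2')
f=lambda x,y:((x+.5)/2-.5+130,(y+.5)/2-.5)
H=f(439,426)
print(tri(a,(314,174),b,H,1,1),atz(b,*H,.109,1))
l1,l2=atz(b,*f(278,430),.109,1),atz(b,*f(384,427),.109,1);v=l1-l2;print(np.degrees(np.arctan2(v[1],v[0])))
h=atz(b,*H,.109,1);R=np.array([[0.805,-0.593],[-0.593,-0.805]]);print('a',(R.T@(h[:2]-[.5104,.2695]))*1000)
E
```

```text
(array([0.51036755, 0.23017211, 0.10778923]), np.float64(0.0006097303622791446)) [0.51083218 0.22988455 0.109     ]
55.28267876336591
a [23.83986538 31.63415509]
```

Call:
play_rows(
  steps=[
    {"ax": 0, "ay": 0, "az": 0, "dx": 3, "dy": 0, "dz": 0, "claw": 0},
    {"ax": 0, "ay": 0, "az": 0, "dx": 2, "dy": 0, "dz": 0, "claw": 0},
    {"ax": 0, "ay": 0, "az": 0, "dx": 1, "dy": 0, "dz": 0, "claw": 0},
    {"ax": 0, "ay": 0, "az": 0, "dx": 1, "dy": 0, "dz": 0, "claw": 0},
    {"ax": 0, "ay": 0, "az": 0, "dx": 0, "dy": 0, "dz": 0, "claw": 0},
  ],
)

```text
time_s: 3.7
tcp_pos: [0.5153, 0.2657, 0.109]
ee_rot: [[0.805, -0.594, -0.0], [-0.594, -0.805, 0.001], [-0.001, -0.001, -1.0]]
wrist_force: [-3.4, 3.1, 3.6]
gripper_width: 0.004
gripper_force: 2.4
```

Call:
play_rows(
  steps=[
    {"ax": 0, "ay": 0, "az": 0, "dx": 1, "dy": 0, "dz": 0, "claw": 0},
    {"ax": 0, "ay": 0, "az": 0, "dx": 0, "dy": 0, "dz": 0, "claw": 0},
  ],
)

```text
time_s: 3.9
tcp_pos: [0.5157, 0.2656, 0.109]
ee_rot: [[0.805, -0.594, -0.001], [-0.594, -0.805, 0.002], [-0.002, -0.001, -1.0]]
wrist_force: [-5.8, 4.1, 4.2]
gripper_width: 0.005
gripper_force: 3.7
```

Call:
play_rows(
  steps=[
    {"ax": 0, "ay": 0, "az": 4, "dx": 2.24, "dy": -1.02, "dz": 0, "claw": 0},
    {"ax": 0, "ay": 0, "az": 4, "dx": 2.24, "dy": -1.02, "dz": 0, "claw": 0},
    {"ax": 0, "ay": 0, "az": 4, "dx": 2.24, "dy": -1.02, "dz": 0, "claw": 0},
    {"ax": 0, "ay": 0, "az": 0, "dx": 0, "dy": 0, "dz": 0, "claw": 0},
  ],
)

```text
time_s: 4.3
tcp_pos: [0.5238, 0.2623, 0.1086]
ee_rot: [[0.664, -0.748, 0.0], [-0.748, -0.664, -0.0], [0.0, -0.0, -1.0]]
wrist_force: [0.1, 0.2, 0.9]
gripper_width: 0.005
gripper_force: 0.0
```

Call:
play_rows(
  steps=[
    {"ax": 0, "ay": 0, "az": 4, "dx": 2.24, "dy": -1.02, "dz": 0, "claw": 0},
    {"ax": 0, "ay": 0, "az": 0, "dx": 0, "dy": 0, "dz": 0, "claw": 0},
  ],
)

```text
time_s: 4.5
tcp_pos: [0.5258, 0.2611, 0.1084]
ee_rot: [[0.611, -0.792, -0.0], [-0.792, -0.611, -0.001], [0.0, 0.0, -1.0]]
wrist_force: [-0.4, -0.3, 0.4]
gripper_width: 0.009
gripper_force: 0.0
```

Call:
play_rows(
  steps=[
    {"ax": 0, "ay": 0, "az": 4, "dx": 2.24, "dy": -1.02, "dz": 0, "claw": 0},
    {"ax": 0, "ay": 0, "az": 0, "dx": 0, "dy": 0, "dz": 0, "claw": 0},
  ],
)

```text
time_s: 4.7
tcp_pos: [0.528, 0.26, 0.1084]
ee_rot: [[0.555, -0.832, -0.0], [-0.832, -0.555, -0.0], [0.0, 0.0, -1.0]]
wrist_force: [-0.7, -0.0, 0.7]
gripper_width: 0.005
gripper_force: 0.0
```

```bash
cat > ang.py <<'E'
from station import *
from h import *
A=np.array([.5106,.230])
def wing(name='wrist',A=A):
    c=capture(name);best=[]
    for ph in np.arange(-180,180,.5):
        r=np.arange(.015,.034,.001)
        pts=[(A[0]+q*np.cos(np.radians(ph)),A[1]+q*np.sin(np.radians(ph)),.109) for q in r]
        uv=np.array([proj(c,p) for p in pts]).round().astype(int)
        ok=(uv[:,0]>=0)&(uv[:,0]<560)&(uv[:,1]>=0)&(uv[:,1]<420)
        v=[c['frame'][y,x].min() for x,y in uv[ok]]
        best.append((np.mean(v) if len(v)>12 else 0,ph))
    best.sort(reverse=True);return best[:6],c
if __name__=='__main__':
    s=sense();b,c=wing();print([(round(float(x)),float(p)) for x,p in b]);R=s['ee_rot']
    a=(np.array(R).T@np.r_[A-np.array(s['tcp_pos'])[:2],0])*1000
    print('a',a.round(1),'toolphi',np.degrees(np.arctan2(R[1][0],R[0][0]))+90,'t',s['time_s'])
    pickle.dump(c,open('last.pkl','wb'))
E
python3 ang.py
```

```text
[(156, 22.5), (154, 23.0), (150, 23.5), (147, 24.0), (146, 22.0), (132, 24.5)]
a [15.3 31.1  0. ] toolphi 33.70558486338953 t 4.7
```

Call:
play_rows(
  steps=[
    {"ax": 0, "ay": 0, "az": 4, "dx": 2.24, "dy": -1.02, "dz": 0, "claw": 0},
    {"ax": 0, "ay": 0, "az": 4, "dx": 2.24, "dy": -1.02, "dz": 0, "claw": 0},
    {"ax": 0, "ay": 0, "az": 4, "dx": 2.24, "dy": -1.02, "dz": 0, "claw": 0},
    {"ax": 0, "ay": 0, "az": 4, "dx": 2.24, "dy": -1.02, "dz": 0, "claw": 0},
    {"ax": 0, "ay": 0, "az": 4, "dx": 2.24, "dy": -1.02, "dz": 0, "claw": 0},
    {"ax": 0, "ay": 0, "az": 0, "dx": 0, "dy": 0, "dz": 0, "claw": 0},
  ],
)

```text
time_s: 5.35
tcp_pos: [0.5373, 0.2525, 0.1085]
ee_rot: [[0.237, -0.971, 0.0], [-0.971, -0.237, 0.0], [-0.0, -0.0, -1.0]]
wrist_force: [-0.1, 0.6, -0.5]
gripper_width: 0.008
gripper_force: 0.3
```

Call:
play_rows(
  steps=[
    {"ax": 0, "ay": 0, "az": 3, "dx": 1.68, "dy": -0.78, "dz": 0, "claw": 0},
    {"ax": 0, "ay": 0, "az": 0, "dx": 0, "dy": 0, "dz": 0, "claw": 0},
  ],
)

```text
time_s: 5.55
tcp_pos: [0.5384, 0.2508, 0.1085]
ee_rot: [[0.187, -0.982, -0.0], [-0.982, -0.187, -0.0], [0.0, 0.0, -1.0]]
wrist_force: [-0.2, 0.3, -0.2]
gripper_width: 0.003
gripper_force: 0.0
```

Call:
play_rows(
  steps=[
    {"ax": 0, "ay": 0, "az": 3, "dx": 1.68, "dy": -0.78, "dz": 0, "claw": 0},
    {"ax": 0, "ay": 0, "az": 0, "dx": 0, "dy": 0, "dz": 0, "claw": 0},
  ],
)

```text
time_s: 5.75
tcp_pos: [0.5395, 0.2492, 0.1085]
ee_rot: [[0.135, -0.991, -0.0], [-0.991, -0.135, -0.0], [0.0, 0.0, -1.0]]
wrist_force: [0.1, 0.1, -0.3]
gripper_width: 0.008
gripper_force: 0.0
```

```bash
python3 ang.py
```

```text
[(162, -7.5), (159, -7.0), (158, -6.5), (157, -8.0), (147, -8.5), (144, -6.0)]
a [15.2 31.2  0. ] toolphi 7.747430953261073 t 5.75
```

Call:
play_rows(
  steps=[
    {"ax": 0, "ay": 0, "az": 4, "dx": 2.24, "dy": -1.02, "dz": 0, "claw": 0},
    {"ax": 0, "ay": 0, "az": 4, "dx": 2.24, "dy": -1.02, "dz": 0, "claw": 0},
    {"ax": 0, "ay": 0, "az": 4, "dx": 2.24, "dy": -1.02, "dz": 0, "claw": 0},
    {"ax": 0, "ay": 0, "az": 4, "dx": 2.24, "dy": -1.02, "dz": 0, "claw": 0},
    {"ax": 0, "ay": 0, "az": 4, "dx": 2.24, "dy": -1.02, "dz": 0, "claw": 0},
    {"ax": 0, "ay": 0, "az": 0, "dx": 0, "dy": 0, "dz": 0, "claw": 0},
  ],
)

```text
time_s: 6.4
tcp_pos: [0.5447, 0.239, 0.1086]
ee_rot: [[-0.212, -0.977, 0.001], [-0.977, 0.212, 0.001], [-0.001, -0.001, -1.0]]
wrist_force: [0.0, 2.0, -0.5]
gripper_width: 0.004
gripper_force: 1.1
```

Call:
play_rows(
  steps=[
    {"ax": 0, "ay": 0, "az": 3, "dx": 1.68, "dy": -0.78, "dz": 0, "claw": 0},
    {"ax": 0, "ay": 0, "az": 0, "dx": 0, "dy": 0, "dz": 0, "claw": 0},
  ],
)

```text
time_s: 6.6
tcp_pos: [0.5451, 0.2365, 0.1086]
ee_rot: [[-0.263, -0.965, 0.0], [-0.965, 0.263, -0.0], [-0.0, -0.0, -1.0]]
wrist_force: [1.1, 0.4, -0.3]
gripper_width: 0.003
gripper_force: 0.4
```

```bash
python3 ang.py
```

```text
[(110, -21.5), (108, -21.0), (106, -20.5), (102, -20.0), (102, -22.0), (92, -19.5)]
a [15.4 31.6 -0. ] toolphi -15.234806141431307 t 6.6
```

Call:
play_rows(
  steps=[
    {"ax": 0, "ay": 0, "az": 2, "dx": 1.11, "dy": -0.53, "dz": 0, "claw": 0},
    {"ax": 0, "ay": 0, "az": 0, "dx": 0, "dy": 0, "dz": 0, "claw": 0},
  ],
)

```text
time_s: 6.85
tcp_pos: [0.545, 0.2349, 0.1085]
ee_rot: [[-0.297, -0.955, -0.001], [-0.955, 0.297, -0.001], [0.001, 0.0, -1.0]]
wrist_force: [-1.0, -0.8, 0.3]
gripper_width: 0.001
gripper_force: 0.0
```

```bash
python3 ang.py
```

```text
[(125, -27.0), (122, -27.5), (122, -26.5), (113, -26.0), (110, -28.0), (108, -25.5)]
a [14.9 31.4  0. ] toolphi -17.27737806080998 t 6.85
```

Call:
play_rows(
  steps=[
    {"ax": 0, "ay": 0, "az": 0, "dx": 0, "dy": 0, "dz": 0, "claw": 0},
    {"ax": 0, "ay": 0, "az": 0, "dx": 0, "dy": 0, "dz": 0, "claw": 0},
  ],
)

```text
time_s: 7.1
tcp_pos: [0.5451, 0.2351, 0.1085]
ee_rot: [[-0.298, -0.955, -0.0], [-0.955, 0.298, -0.0], [0.0, 0.0, -1.0]]
wrist_force: [-0.2, -0.0, 0.3]
gripper_width: 0.01
gripper_force: 0.0
```

```bash
python3 ang.py
```

```text
[(161, -38.0), (160, -37.5), (158, -38.5), (150, -37.0), (150, -39.0), (136, -36.5)]
a [15.1 31.4  0. ] toolphi -17.342555338879876 t 7.1
```

Call:
play_rows(
  steps=[
    {"ax": 0, "ay": 0, "az": 4, "dx": 2.24, "dy": -1.02, "dz": 0, "claw": 0},
    {"ax": 0, "ay": 0, "az": 4, "dx": 2.24, "dy": -1.02, "dz": 0, "claw": 0},
    {"ax": 0, "ay": 0, "az": 4, "dx": 2.24, "dy": -1.02, "dz": 0, "claw": 0},
    {"ax": 0, "ay": 0, "az": 4, "dx": 2.24, "dy": -1.02, "dz": 0, "claw": 0},
    {"ax": 0, "ay": 0, "az": 4, "dx": 2.24, "dy": -1.02, "dz": 0, "claw": 0},
    {"ax": 0, "ay": 0, "az": 3, "dx": 1.68, "dy": -0.78, "dz": 0, "claw": 0},
    {"ax": 0, "ay": 0, "az": 0, "dx": 0, "dy": 0, "dz": 0, "claw": 0},
    {"ax": 0, "ay": 0, "az": 0, "dx": 0, "dy": 0, "dz": 0, "claw": 0},
  ],
)

```text
time_s: 7.95
tcp_pos: [0.5452, 0.2221, 0.1087]
ee_rot: [[-0.647, -0.762, 0.002], [-0.762, 0.647, 0.001], [-0.002, -0.0, -1.0]]
wrist_force: [1.7, 3.1, -2.1]
gripper_width: 0.002
gripper_force: 1.6
```

```bash
python3 ang.py
```

```text
[(111, -44.0), (111, -44.5), (109, -43.5), (108, -45.0), (101, -43.0), (98, -45.5)]
a [16.4 31.5 -0. ] toolphi -40.33069115090592 t 7.95
```

Call:
play_rows(
  steps=[
    {"ax": 0, "ay": 0, "az": 2, "dx": 1.11, "dy": -0.53, "dz": 0, "claw": 0},
    {"ax": 0, "ay": 0, "az": 2, "dx": 1.11, "dy": -0.53, "dz": 0, "claw": 0},
    {"ax": 0, "ay": 0, "az": 0, "dx": 0, "dy": 0, "dz": 0, "claw": 0},
    {"ax": 0, "ay": 0, "az": 0, "dx": 0, "dy": 0, "dz": 0, "claw": 0},
  ],
)

```text
time_s: 8.4
tcp_pos: [0.5435, 0.2182, 0.1085]
ee_rot: [[-0.699, -0.715, -0.001], [-0.715, 0.699, -0.001], [0.002, 0.0, -1.0]]
wrist_force: [1.3, 0.3, -0.4]
gripper_width: 0.006
gripper_force: 0.0
```

```bash
python3 ang.py
```

```text
[(109, -54.0), (108, -53.5), (106, -53.0), (104, -54.5), (100, -52.5), (94, -55.0)]
a [14.5 31.8  0. ] toolphi -44.352123527276376 t 8.4
```

Right at the tipping point, so I hold to see whether it jumps.

Call:
play_rows(
  steps=[
    {"ax": 0, "ay": 0, "az": 0, "dx": 0, "dy": 0, "dz": 0, "claw": 0},
    {"ax": 0, "ay": 0, "az": 0, "dx": 0, "dy": 0, "dz": 0, "claw": 0},
    {"ax": 0, "ay": 0, "az": 0, "dx": 0, "dy": 0, "dz": 0, "claw": 0},
  ],
)

```text
time_s: 8.75
tcp_pos: [0.5438, 0.2187, 0.1085]
ee_rot: [[-0.7, -0.715, -0.0], [-0.715, 0.7, -0.0], [0.0, 0.0, -1.0]]
wrist_force: [0.2, 0.1, 0.1]
gripper_width: 0.004
gripper_force: 0.0
```

```bash
python3 ang.py
```

```text
[(122, -54.0), (122, -54.5), (120, -55.0), (117, -53.5), (110, -55.5), (108, -53.0)]
a [15.2 31.6  0. ] toolphi -44.38750787568324 t 8.75
```

Call:
play_rows(
  steps=[
    {"ax": 0, "ay": 0, "az": 1, "dx": 0.55, "dy": -0.27, "dz": 0, "claw": 0},
    {"ax": 0, "ay": 0, "az": 0, "dx": 0, "dy": 0, "dz": 0, "claw": 0},
    {"ax": 0, "ay": 0, "az": 0, "dx": 0, "dy": 0, "dz": 0, "claw": 0},
    {"ax": 0, "ay": 0, "az": 0, "dx": 0, "dy": 0, "dz": 0, "claw": 0},
  ],
)

```text
time_s: 9.2
tcp_pos: [0.5437, 0.2182, 0.1085]
ee_rot: [[-0.712, -0.702, -0.0], [-0.702, 0.712, -0.0], [0.0, -0.0, -1.0]]
wrist_force: [0.7, 0.2, -0.0]
gripper_width: 0.006
gripper_force: 0.0
```

```bash
python3 ang.py
```

```text
[(118, -54.5), (117, -54.0), (114, -55.0), (111, -53.5), (108, -53.0), (103, -55.5)]
a [15.3 31.6  0. ] toolphi -45.394055830102786 t 9.2
```

Call:
play_rows(
  steps=[
    {"ax": 0, "ay": 0, "az": 1, "dx": 0.55, "dy": -0.27, "dz": 0, "claw": 0},
    {"ax": 0, "ay": 0, "az": 0, "dx": 0, "dy": 0, "dz": 0, "claw": 0},
    {"ax": 0, "ay": 0, "az": 0, "dx": 0, "dy": 0, "dz": 0, "claw": 0},
    {"ax": 0, "ay": 0, "az": 0, "dx": 0, "dy": 0, "dz": 0, "claw": 0},
  ],
)

```text
time_s: 9.65
tcp_pos: [0.5435, 0.2177, 0.1085]
ee_rot: [[-0.724, -0.69, -0.0], [-0.69, 0.724, -0.0], [0.0, 0.0, -1.0]]
wrist_force: [-0.5, -0.7, -0.5]
gripper_width: 0.005
gripper_force: 0.0
```

```bash
python3 ang.py; python3 -c "
from h import *
c=load('last');crop(c,180,60,260,200,3,'pics/l1.png')"
```

```text
[(110, -54.0), (109, -53.5), (107, -53.0), (107, -54.5), (102, -55.0), (98, -52.5)]
a [15.3 31.6  0. ] toolphi -46.394633549814245 t 9.65
```

View pics/l1.png

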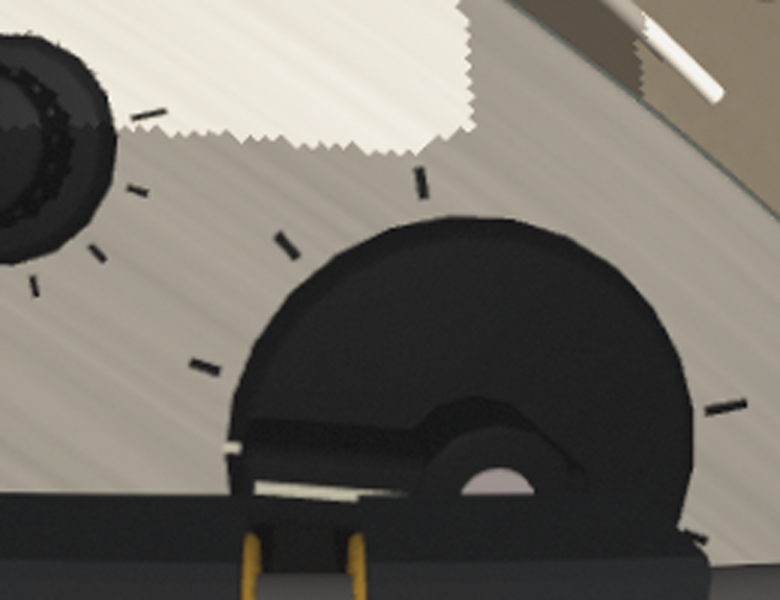

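The wing is balanced at the tipping point, half way at about -53°, with the finger just behind it. I'll nudge a little further.

Call:
play_rows(
  steps=[
    {"ax": 0, "ay": 0, "az": 1, "dx": 0.55, "dy": -0.27, "dz": 0, "claw": 0},
    {"ax": 0, "ay": 0, "az": 1, "dx": 0.55, "dy": -0.27, "dz": 0, "claw": 0},
    {"ax": 0, "ay": 0, "az": 1, "dx": 0.55, "dy": -0.27, "dz": 0, "claw": 0},
    {"ax": 0, "ay": 0, "az": 0, "dx": 0, "dy": 0, "dz": 0, "claw": 0},
    {"ax": 0, "ay": 0, "az": 0, "dx": 0, "dy": 0, "dz": 0, "claw": 0},
    {"ax": 0, "ay": 0, "az": 0, "dx": 0, "dy": 0, "dz": 0, "claw": 0},
  ],
)

```text
time_s: 10.3
tcp_pos: [0.5429, 0.216, 0.1086]
ee_rot: [[-0.759, -0.651, 0.0], [-0.651, 0.759, -0.0], [-0.0, -0.0, -1.0]]
wrist_force: [-0.2, 0.7, 0.3]
gripper_width: 0.007
gripper_force: 0.0
```

```bash
python3 ang.py
```

```text
[(157, -68.5), (156, -68.0), (156, -69.0), (151, -67.5), (145, -69.5), (135, -67.0)]
a [15.4 31.6 -0. ] toolphi -49.393410856746044 t 10.3
```

Wing is in the fourth stop, four steps of about 30.7° as measured. I back off, rise, and move toward the toggle.

Call:
play_rows(
  steps=[
    {"ax": 0, "ay": 0, "az": 0, "dx": -5, "dy": 0, "dz": 0, "claw": 0},
    {"ax": 0, "ay": 0, "az": 0, "dx": 0, "dy": 0, "dz": -30, "claw": 0},
    {"ax": 0, "ay": 0, "az": 0, "dx": 0, "dy": 0, "dz": -30, "claw": 0},
    {"ax": 0, "ay": 0, "az": 8, "dx": 0, "dy": 0, "dz": 0, "claw": 0},
    {"ax": 0, "ay": 0, "az": 8, "dx": 0, "dy": 0, "dz": 0, "claw": 0},
    {"ax": 0, "ay": 0, "az": 8, "dx": 0, "dy": 0, "dz": 0, "claw": 0},
    {"ax": 0, "ay": 0, "az": 7.5, "dx": 0, "dy": 0, "dz": 0, "claw": 0},
    {"ax": 0, "ay": 0, "az": 0, "dx": 9.5, "dy": -24, "dz": 0, "claw": 0},
    {"ax": 0, "ay": 0, "az": 0, "dx": 9.5, "dy": -24, "dz": 0, "claw": 0},
    {"ax": 0, "ay": 0, "az": 0, "dx": 9.5, "dy": -24, "dz": 0, "claw": 0},
    {"ax": 0, "ay": 0, "az": 0, "dx": 9.5, "dy": -24, "dz": 0, "claw": 0},
    {"ax": 0, "ay": 0, "az": 0, "dx": 9.5, "dy": -24, "dz": 0, "claw": 0},
    {"ax": 0, "ay": 0, "az": 0, "dx": 9.5, "dy": -26, "dz": 0, "claw": 0},
    {"ax": 0, "ay": 0, "az": 0, "dx": 0, "dy": 0, "dz": 0, "claw": 0},
    {"ax": 0, "ay": 0, "az": 0, "dx": 0, "dy": 0, "dz": 0, "claw": 0},
  ],
)

```text
time_s: 11.85
tcp_pos: [0.5139, 0.0659, 0.1689]
ee_rot: [[-0.988, -0.157, 0.001], [-0.157, 0.988, 0.0], [-0.001, 0.0, -1.0]]
wrist_force: [0.0, -0.3, 0.7]
gripper_width: 0.004
gripper_force: 0.0
```

```bash
python3 - <<'E'
from station import *
from h import *
s=sense();print(np.round(s['tcp_pos'],4),np.round(s['ee_rot'],3).tolist())
c=capture('wrist');pickle.dump(c,open('w3.pkl','wb'));cv2.imwrite('pics/w3.png',c['frame'])
t=capture('top');pickle.dump(t,open('top2.pkl','wb'));sc=capture('scene');pickle.dump(sc,open('scene2.pkl','wb'))
h=crop
k=cv2.resize(sc['frame'][190:275,170:303],None,fx=6,fy=6,interpolation=cv2.INTER_CUBIC);cv2.imwrite('pics/s3.png',k)
print('proj expected tog tip in wrist',proj(c,(.534,.0695,.109)),'hub',proj(c,(.5106,.230,.109)))
E
```

```text
[0.5139 0.0659 0.1689] [[-0.988, -0.157, 0.001], [-0.157, 0.988, 0.0], [-0.001, 0.0, -1.0]]
proj expected tog tip in wrist (np.float64(279.6386436441663), np.float64(253.13680891104093)) hub (np.float64(484.439130666095), np.float64(248.9444557957965))
```

View pics/w3.png

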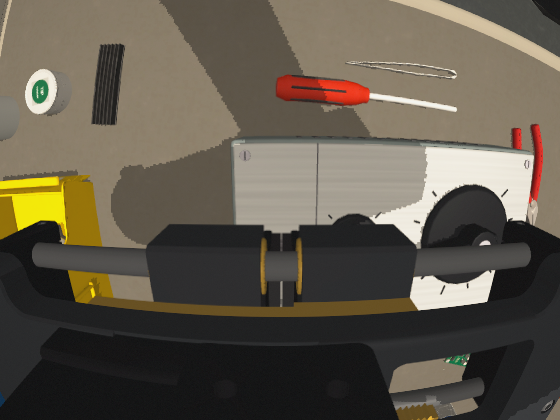

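View pics/s3.png

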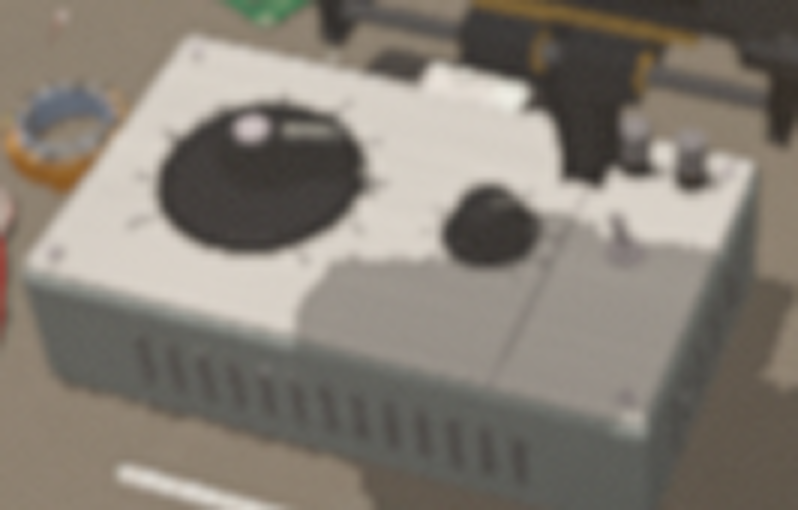

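Scene crop: wing now points right and slightly forward, line from (280,130) to (335,130); toggle still off at (617,225). The wrist view hides the toggle behind the fingers. It shows the box's front corners at (233,140) and (531,151), and the hub at (484,243). From these I compute the toggle in the wrist frame.

```bash
python3 - <<'E'
from h import *
c=load('w3');w1=load('w1')
FR,FL=atz(c,233.5,140,.078,1),atz(c,531,151,.078,1);v=FL-FR
print(FR,FL,np.hypot(*v[:2]),'yaw',np.degrees(np.arctan2(v[1],v[0]))-90,'hub',atz(c,484,243,.109,1))
# toggle from w1: tip, base; posts
print('tip',atz(w1,437,53,.109,1),'base',atz(w1,418,47,.083,1))
for A in((.5106,.230),(.5085,.228)):
  for yaw in(8.5,9,9.5):
    y=np.radians(yaw);R=np.array([[np.cos(y),-np.sin(y)],[np.sin(y),np.cos(y)]])
    print(A,yaw,'tip',np.array(A)+R@[-.002,-.162],'pivot',np.array(A)+R@[.008,-.162])
# fingertip check in the scene camera: px of tip point
s=load('scene2');q=np.array(s['rotation']).T@(np.array([.5139,.0659,.155])-s['xyz']);u=s['cx']+s['fx']*q[0]/q[2];w=s['cy']+s['fy']*q[1]/q[2]
print('tip in crop',(u+.5-170)*6-.5,(w+.5-190)*6-.5)
E
```

```text
[0.46517508 0.02443296 0.078     ] [0.42240049 0.28332907 0.078     ] 0.2624059081423186 yaw 9.38160550966434 hub [0.50580803 0.22754523 0.109     ]
tip [0.53512509 0.07270534 0.109     ] base [0.54790623 0.07282865 0.083     ]
(0.5106, 0.23) 8.5 tip [0.53256709 0.06948381] pivot [0.54245725 0.07096191]
(0.5106, 0.23) 9 tip [0.53396701 0.06968162] pivot [0.54384389 0.07124596]
(0.5106, 0.23) 9.5 tip [0.53536514 0.06989164] pivot [0.545228   0.07154211]
(0.5085, 0.228) 8.5 tip [0.53046709 0.06748381] pivot [0.54035725 0.06896191]
(0.5085, 0.228) 9 tip [0.53186701 0.06768162] pivot [0.54174389 0.06924596]
(0.5085, 0.228) 9.5 tip [0.53326514 0.06789164] pivot [0.543128   0.06954211]
tip in crop 590.1574786296375 168.75917102836235
```

Call:
play_rows(
  steps=[
    {"ax": 0, "ay": 0, "az": 0, "dx": 0, "dy": 1, "dz": 15, "claw": 0},
    {"ax": 0, "ay": 0, "az": 0, "dx": 0, "dy": 1, "dz": 15, "claw": 0},
    {"ax": 0, "ay": 0, "az": 0, "dx": 0, "dy": 0, "dz": 10, "claw": 0},
    {"ax": 0, "ay": 0, "az": 0, "dx": 0, "dy": 0, "dz": 10, "claw": 0},
    {"ax": 0, "ay": 0, "az": 0, "dx": 0, "dy": 0, "dz": 8, "claw": 0},
    {"ax": 0, "ay": 0, "az": 0, "dx": 0, "dy": 0, "dz": 0, "claw": 0},
    {"ax": 0, "ay": 0, "az": 0, "dx": 0, "dy": 0, "dz": 0, "claw": 0},
  ],
)

```text
time_s: 12.7
tcp_pos: [0.5134, 0.0681, 0.1107]
ee_rot: [[-0.987, -0.158, 0.0], [-0.158, 0.987, -0.0], [-0.0, -0.0, -1.0]]
wrist_force: [-0.6, 0.6, -1.1]
gripper_width: 0.003
gripper_force: 0.0
```

Call:
play_rows(
  steps=[
    {"ax": 0, "ay": 0, "az": 0, "dx": -2, "dy": 0, "dz": 0, "claw": 0},
    {"ax": 0, "ay": 0, "az": 0, "dx": -2, "dy": 0, "dz": 0, "claw": 0},
    {"ax": 0, "ay": 0, "az": 0, "dx": -2, "dy": 0, "dz": 0, "claw": 0},
    {"ax": 0, "ay": 0, "az": 0, "dx": -2, "dy": 0, "dz": 0, "claw": 0},
    {"ax": 0, "ay": 0, "az": 0, "dx": -2, "dy": 0, "dz": 0, "claw": 0},
    {"ax": 0, "ay": 0, "az": 0, "dx": -1, "dy": 0, "dz": 0, "claw": 0},
    {"ax": 0, "ay": 0, "az": 0, "dx": 0, "dy": 0, "dz": 0, "claw": 0},
  ],
)

```text
time_s: 13.4
tcp_pos: [0.5238, 0.0695, 0.1105]
ee_rot: [[-0.987, -0.158, -0.001], [-0.158, 0.987, -0.0], [0.001, -0.0, -1.0]]
wrist_force: [-1.1, -0.6, 1.5]
gripper_width: 0.003
gripper_force: 0.9
```

Call:
play_rows(
  steps=[
    {"ax": 0, "ay": 0, "az": 0, "dx": -1, "dy": 0, "dz": 0, "claw": 0},
    {"ax": 0, "ay": 0, "az": 0, "dx": -1, "dy": 0, "dz": 0, "claw": 0},
    {"ax": 0, "ay": 0, "az": 0, "dx": -1, "dy": 0, "dz": 0, "claw": 0},
    {"ax": 0, "ay": 0, "az": 0, "dx": 0, "dy": 0, "dz": 0, "claw": 0},
  ],
)

```text
time_s: 13.8
tcp_pos: [0.5274, 0.0703, 0.1106]
ee_rot: [[-0.987, -0.158, 0.001], [-0.158, 0.987, 0.0], [-0.001, 0.0, -1.0]]
wrist_force: [-0.9, -1.3, 0.1]
gripper_width: 0.008
gripper_force: 0.4
```

Call:
play_rows(
  steps=[
    {"ax": 0, "ay": 0, "az": 0, "dx": -1, "dy": 0, "dz": 0, "claw": 0},
    {"ax": 0, "ay": 0, "az": 0, "dx": -1, "dy": 0, "dz": 0, "claw": 0},
    {"ax": 0, "ay": 0, "az": 0, "dx": -1, "dy": 0, "dz": 0, "claw": 0},
    {"ax": 0, "ay": 0, "az": 0, "dx": 0, "dy": 0, "dz": 0, "claw": 0},
  ],
)

```text
time_s: 14.2
tcp_pos: [0.5303, 0.0709, 0.1105]
ee_rot: [[-0.987, -0.158, 0.001], [-0.158, 0.987, 0.0], [-0.001, 0.0, -1.0]]
wrist_force: [0.2, 0.0, 0.2]
gripper_width: 0.007
gripper_force: 0.0
```

Call:
play_rows(
  steps=[
    {"ax": 0, "ay": 0, "az": 0, "dx": -1, "dy": 0, "dz": 0, "claw": 0},
    {"ax": 0, "ay": 0, "az": 0, "dx": -1, "dy": 0, "dz": 0, "claw": 0},
    {"ax": 0, "ay": 0, "az": 0, "dx": -1, "dy": 0, "dz": 0, "claw": 0},
    {"ax": 0, "ay": 0, "az": 0, "dx": 0, "dy": 0, "dz": 0, "claw": 0},
  ],
)

```text
time_s: 14.6
tcp_pos: [0.5331, 0.0713, 0.1106]
ee_rot: [[-0.987, -0.158, 0.0], [-0.158, 0.987, 0.0], [-0.0, 0.0, -1.0]]
wrist_force: [-0.2, 0.5, 0.2]
gripper_width: 0.007
gripper_force: 0.0
```

Call:
play_rows(
  steps=[
    {"ax": 0, "ay": 0, "az": 0, "dx": 4, "dy": 0, "dz": 0, "claw": 0},
    {"ax": 0, "ay": 0, "az": 0, "dx": 4, "dy": 0, "dz": 0, "claw": 0},
    {"ax": 0, "ay": 0, "az": 0, "dx": 0, "dy": 0, "dz": -30, "claw": 0},
    {"ax": 0, "ay": 0, "az": 0, "dx": 0, "dy": 0, "dz": -40, "claw": 0},
    {"ax": 0, "ay": 0, "az": 0, "dx": 0, "dy": 0, "dz": -40, "claw": 0},
    {"ax": 0, "ay": 0, "az": 0, "dx": -30, "dy": 0, "dz": -20, "claw": 0},
    {"ax": 0, "ay": 0, "az": 0, "dx": -30, "dy": 0, "dz": 0, "claw": 0},
    {"ax": 0, "ay": 0, "az": 0, "dx": -30, "dy": 0, "dz": 0, "claw": 0},
    {"ax": 0, "ay": 0, "az": 0, "dx": 0, "dy": 0, "dz": 0, "claw": 0},
    {"ax": 0, "ay": 0, "az": 0, "dx": 0, "dy": 0, "dz": 0, "claw": 0},
  ],
)

```text
time_s: 15.6
tcp_pos: [0.6134, 0.084, 0.2396]
ee_rot: [[-0.987, -0.158, -0.002], [-0.158, 0.987, -0.0], [0.002, -0.0, -1.0]]
wrist_force: [-0.1, 0.2, 0.5]
gripper_width: 0.005
gripper_force: 0.0
```

```bash
python3 - <<'E'
from station import *
from h import *
w=capture('wrist')['frame'];s=capture('scene')['frame']
a=cv2.resize(w[60:260,160:420],(520,400));k=cv2.resize(s[190:275,170:303],(520,332),interpolation=cv2.INTER_CUBIC)
cv2.imwrite('pics/f0.png',cv2.resize(np.vstack([a,k]),None,fx=.81,fy=.81))
E
```

```text
(no output)
```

View pics/f0.png

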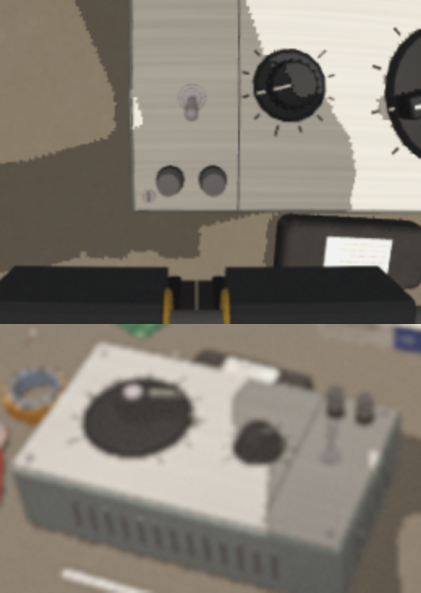

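The toggle's tip at (191,115) leans to the posts, so it is on. The wing is in the fourth stop, the box and small dial are unmoved, and the arm is clear.

```bash
python3 -c "
from station import *
print(finish_job())"
```

```text
the job is handed in; nothing more can be done
None
```

The large dial was pushed four clicks clockwise into the fourth stop and the toggle then snapped over to on; in the last pictures the box and small dial had not moved, and the job is handed in, though no verdict came back.

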